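# Load the battery stick into the lantern and close its rail

### The arm

A 6-joint arm with a two-finger parallel gripper is mounted at the origin on the work surface. World frame = base frame: x ahead of the robot, y to its left, z up, the work surface at z = 0. Lengths are in m, angles in degrees, forces in N, time in s.
With the tool pointing down it reaches from about 0.4 to 0.825 m from the base axis. Payload 7 kg.
Tool frame: the origin (TCP) lies midway between the tips of the shut fingers; the grasp point (between the pads) lies 19 mm behind it; z points along the fingers, y is the direction in which the jaws open and shut (so a half turn about z gives the same grasp; the last joint's range is limited). The gripper opens to 88 mm and grips with 3 to 60 N. Pads are 19 mm wide; open, the fingers measure 130 mm over their backs; the gripper's body (78 mm by 193 mm) begins 47 mm behind the grasp point.
Start: joints at [-55.571, 20.546, 0.682, 0, -70.136, -16.507], TCP at [0.208, -0.642, 0.227] pointing down, gripper open.
Joint ranges: [-176.03, 176.03], [-82.01, 121.73], [-58.28, 71.71], [-173.87, 95.51], [-174.79, -0.11], [-173.66, 173.66]. Speed limits (degrees/s): [136.94, 136.94, 172.46, 180, 180, 180].

### API

Orientations are given as [roll, pitch, yaw] about the fixed x, y, z axes, in that order (R = Rz(yaw) Ry(pitch) Rx(roll)).
In Python, from plant import get_state, capture, close_job gives the robot as it stands.
- The arm moves only by the tool apply_moves, never from a script. Its argument "commands" is a list of rows, each an object with "grip": the opening, from 0 (shut) to 1 (fully open); "dp": the shift along the tool's x, y, z in mm, a list of three; "yaw": the turn about the tool's z in rad. A call has 1 to 12 rows; each row is the pose to reach, as a shift and turn from the pose commanded when the call began, along the tool's axes at that moment; what a row does not reach only later rows make up. A row lasts 1/8 s, in which the tool goes at most 62.5 mm and 10.7 degrees, less where a joint would pass 70% of its speed; a pose out of reach is approached as far as the arm can. A call with a gripper value outside its range is refused whole. The fingers move at their own pace and stop on an object; "newtons" is the grip in N (left out, the last holds). Time passes only in rows, so rows that repeat a pose let the fingers close. It gives the time, the measured TCP pose, the force and the opening at its end, in the units of the state.
- get_state(): the state, without advancing time (a new reading comes with each control period).
- capture(name): name is "scene" or "side" or "wrist"; returns a dict with "color" (420x560x3 uint8, red, green, blue), "camera_matrix" (3x3 intrinsics, pixels), "k1" (the pictures are not rectified: a ray, as slopes to the right and down, at radius r is drawn at 1 + k1 r^2 times it, then the intrinsics apply), "xyz" and "rotation" of the camera in the world; the wrist camera has in their place "T_tool_cam" (4x4, takes a point from camera to tool coordinates, whose origin is the TCP and whose axes are the flange's). Camera axes: x right, y up, looking along -z (the intrinsics and any distortion apply to the point x, -y, -z); pixel columns grow to the right and rows downward; lengths in m; the calibration is good to about 2 mm. A picture is of the moment at which its call begins: read the wrist's pose just before it. There is no depth.
- close_job(): hands the job in, once; it reports no verdict.
The state is a dict: "time_s": time; "joints": joint angles; "qd": joint speeds; "joint_torque": joint torques, N m; "tcp_pos": TCP position; "eef_rot": TCP orientation; "contact_force": force on the tool from outside, world axes, zero at the start; "moment": the same for the moment, N m; "gripper_width": finger opening in m.
Only numpy, scipy, OpenCV 4.12 (cv2) and the standard library are available. Lean on these libraries where they do the work, as an engineer would, in place of code of your own. Each camera call takes 0.05 s, during which the arm holds its last target.

### The job

Lay the longer of the two battery sticks flat in the open battery bay on the back of the lantern, between the sliding rail and the sprung brass contact. Then push the rail fully home by its lug, so that it presses the stick against the spring, and let go. Leave the shorter stick where it lies.

Things in the scene. Friction and masses are not known exactly. Their poses are not given: they have to be found in the camera images.
- stick_mid (a point): Centre of the longer battery stick: grey bar 90 x 22 x 22 mm (three cells, two black seams, steel ends, both alike), 0.11 kg, loose on the table; 11 mm above its underside. x along the stick, z up. Once home in the bay its centre is at x = +30 mm of the bay's frame, nose under the bay's hood.
- short_mid (a point): Centre of the shorter battery stick, same make but 60 x 22 x 22 mm (two cells, one seam), loose on the table; not for this lantern. Axes as for the longer one. The two sticks may lie in either place.
- bay (a point): Bay floor centre on a fixed white lantern (250 x 120 x 50 mm), 50 mm over table. x along channel, rail to sprung brass contact, within 0.4 rad of robot +x; z up. 30 mm wide; walls 19 mm high with flared lips, gaps for fingers both sides x -28..28 mm. Contact face at x 60 mm, gives 30 mm (1.5 N + 150 N/m). Hood from x 66 mm, 29 to 33 mm up. Stick goes in midway between rail heel and contact.
- lug (a point): Centre of the sliding rail's black upright lug (10 mm along bay x, 32 across, 28 tall), 36 mm above bay floor; axes as bay. Heel: block 22 mm tall under it, to 10 mm before and behind lug centre; behind that a plate 7 mm high to 43 mm back. Starts at bay x -76 to -66 mm, pushed +x to a firm stop at -25 mm (home). Needs about 8 N, 12 N with stick and spring; stays where left.
Things that resemble listed ones, but are neither listed nor needed, are in the scene too. Leave any green look-alike of the part that bears stick_mid alone.

How it is judged:
By the outcome, as a careful person would: the job done as asked, in the order asked, and still so for the second after the job is handed in, with the robot touching nothing.
It also fails if it takes over 42 s, if anything falls off the work surface, if the arm or the gripper's body presses on something with over 40 N, if the wrist force passes 120 N, or if a joint passes its speed limit or range.

## Working session

There is one attempt and no reset: what is moved stays moved. The work goes in short steps, Python scripts to look and compute and a tool call to move; the robot and the scene stay as the last step left them, time stands still between calls to the robot, and variables do not carry over. Pictures are saved under pics/ and viewed, and the job is handed in when it is done.

Besides the shell and the picture viewer there is one more tool, called after "Emit:" by a JSON object that holds its "name" and its "arguments", one argument or row to a line. apply_moves: Moves the arm, as the interface text tells. Its arguments: {"type":"object","properties":{"commands":{"type":"array","items":{"type":"object","properties":{"grip":{"type":"number"},"dp":{"type":"array","items":{"type":"number"}},"yaw":{"type":"number"}}}},"newtons":{"type":"number"}},"required":["commands"]}

```bash
ls; mkdir -p pics; cat > h.py <<'E'
import numpy as np, cv2
from plant import get_state, capture, close_job
from scipy.spatial.transform import Rotation as R
def shot(name,fn=None):
    s=get_state(); c=capture(name)
    if name=='wrist':
        T=np.eye(4); T[:3,:3]=R.from_euler('xyz',s['eef_rot'],degrees=True).as_matrix(); T[:3,3]=s['tcp_pos']
        T=T@np.array(c['T_tool_cam']); c['xyz']=T[:3,3]; c['rotation']=T[:3,:3]
    c['xyz']=np.array(c['xyz']); c['rotation']=np.array(c['rotation'])
    if fn: cv2.imwrite('pics/'+fn,c['color'][:,:,::-1])
    np.save('/tmp/'+name+'.npy',c,allow_pickle=True)
    return c
def load(name): return np.load('/tmp/'+name+'.npy',allow_pickle=True).item()
def ray(c,u,v):
    K=np.array(c['camera_matrix']); k=c['k1']
    d=cv2.undistortPoints(np.array([[[u,v]]],float),K,np.array([k,0,0,0,0.]))[0,0]
    return c['xyz'], c['rotation']@np.array([d[0],-d[1],-1])
def onz(c,u,v,z):
    o,d=ray(c,u,v); return o+d*(z-o[2])/d[2]
def proj(c,p):
    q=c['rotation'].T@(np.array(p)-c['xyz']); x,y=q[0]/-q[2],-q[1]/-q[2]
    f=1+c['k1']*(x*x+y*y); K=np.array(c['camera_matrix'])
    return np.array([K[0,0]*x*f+K[0,2],K[1,1]*y*f+K[1,2]])
def tri(c1,p1,c2,p2):
    o1,d1=ray(c1,*p1);o2,d2=ray(c2,*p2)
    A=np.stack([d1,-d2],1);t=np.linalg.lstsq(A,o2-o1,rcond=None)[0]
    a=o1+d1*t[0];b=o2+d2*t[1];return (a+b)/2,np.linalg.norm(a-b)
E
python3 - <<'E'
from h import *
s=get_state();print(s)
for n in ['scene','side','wrist']:
    c=shot(n,n+'0.png');print(n,c['xyz'],c['rotation'].round(3).tolist(),c['camera_matrix'],c['k1'])
E
```

```text
pics
{'time_s': 0.0, 'joints': array([-5.55711055e+01,  2.05902911e+01,  6.35530752e-01, -1.96801145e-02,
       -7.01373186e+01, -1.65068294e+01]), 'qd': array([-0.01084857, -0.0083623 , -0.00953792, -0.06663651, -0.03899345,
        0.02554842]), 'joint_torque': array([-1.29392192e-03, -5.82725573e+01,  2.93055707e+01,  6.99680507e+00,
        7.12796827e-03, -9.40807922e-05]), 'tcp_pos': array([ 0.20753697, -0.64179545,  0.22565034]), 'eef_rot': array([ 1.79906459e+02, -8.42650815e-03, -1.62084630e+02]), 'contact_force': array([-0.54498029,  0.21145837,  0.09277545]), 'moment': array([-0.01584033,  0.00525272, -0.0321169 ]), 'gripper_width': 0.08775750886191344}
scene [ 0.95495728 -0.67558231  0.61705893] [55.584, -1.324, 36.597] [[484.5204149    0.         273.65977495]
 [  0.         484.5204149  212.93797671]
 [  0.           0.           1.        ]] -0.12908805208696417
side [ 0.15254251 -0.45004137  0.52338974] [50.214, 0.804, -40.721] [[405.09452689   0.         277.92035826]
 [  0.         405.09452689 217.43200222]
 [  0.           0.           1.        ]] -0.020661643254918167
wrist [ 0.13340943 -0.6656475   0.38308184] [[-0.306, -0.911, -0.277], [0.952, -0.293, -0.091], [0.002, -0.291, 0.957]] [[319.18507585   0.         278.50805262]
 [  0.         319.18507585 211.95820347]
 [  0.           0.           1.        ]] -0.047711922289648885
```

```bash
sed -i "s/    if fn: cv2/    if c['rotation'].shape==(3,): c['rotation']=R.from_euler('xyz',c['rotation'],degrees=True).as_matrix()\n    if fn: cv2/" h.py
python3 - <<'E'
from h import *
for n in ['scene','side','wrist']: shot(n,n+'1.png')
E
```

```text
(no output)
```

View pics/scene0.png

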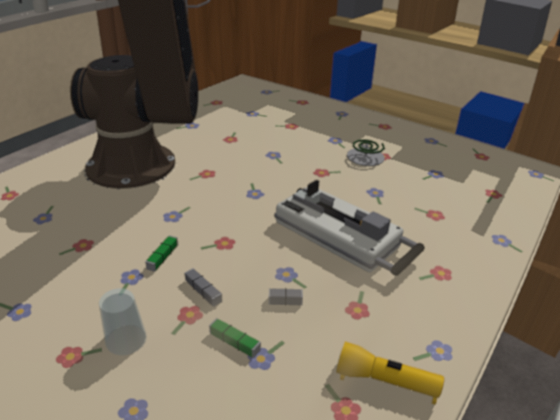

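View pics/side0.png

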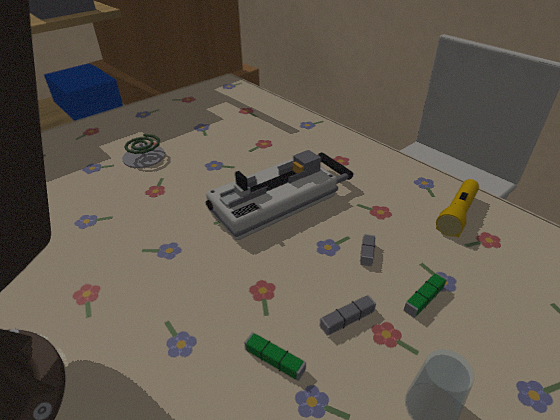

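View pics/wrist0.png

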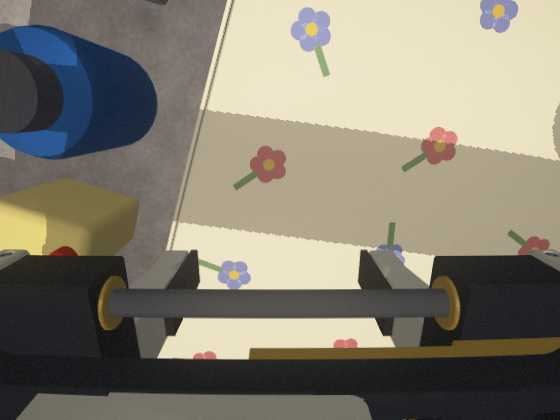

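```bash
python3 - <<'E'
from h import *
a=load('scene');b=load('side')
A=cv2.resize(a['color'][170:350,130:330],None,fx=2.9,fy=2.9,interpolation=3)
B=cv2.resize(b['color'][220:400,200:480],None,fx=2.8,fy=2.8,interpolation=3)
cv2.imwrite('pics/cA.png',A[:,:,::-1]);cv2.imwrite('pics/cB.png',B[:,:,::-1])
C=cv2.resize(a['color'][170:275,265:430],None,fx=4.8,fy=4.8,interpolation=3)
D=cv2.resize(b['color'][140:240,195:360],None,fx=4.8,fy=4.8,interpolation=3)
cv2.imwrite('pics/cC.png',C[:,:,::-1]);cv2.imwrite('pics/cD.png',D[:,:,::-1])
for c,p in [(a,(203,287)),(b,(348,314)),(a,(286,297)),(b,(369,249))]: print(onz(c,*p,0.011))
E
```

```text
[ 0.47994051 -0.22695484  0.011     ]
[ 0.47779992 -0.22600798  0.011     ]
[ 0.61307506 -0.15497777  0.011     ]
[ 0.61312413 -0.1554719   0.011     ]
```

View pics/cA.png

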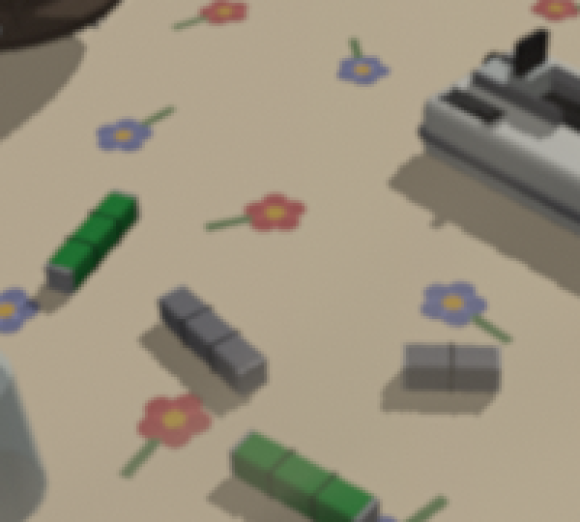

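View pics/cB.png

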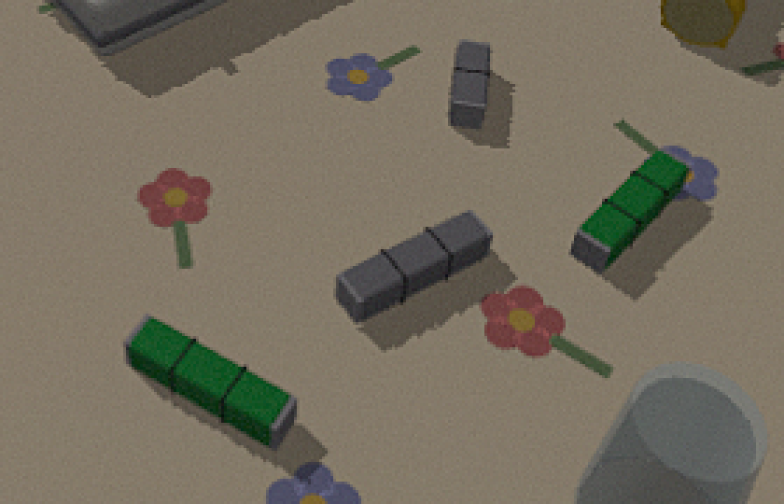

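View pics/cC.png

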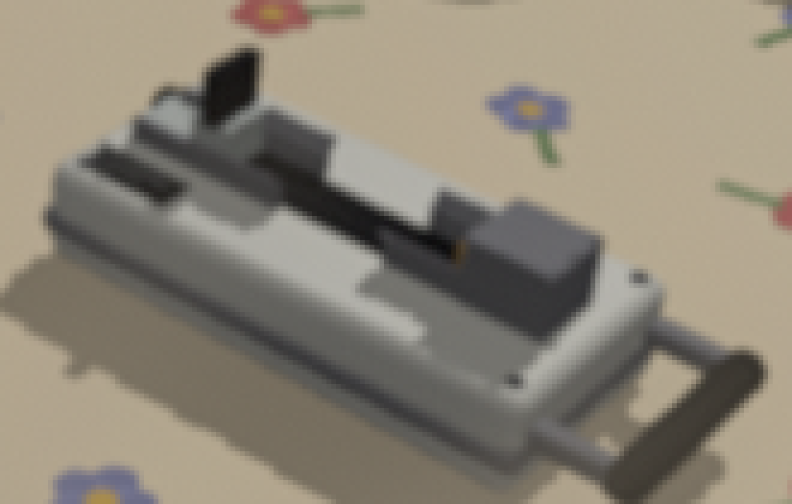

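View pics/cD.png

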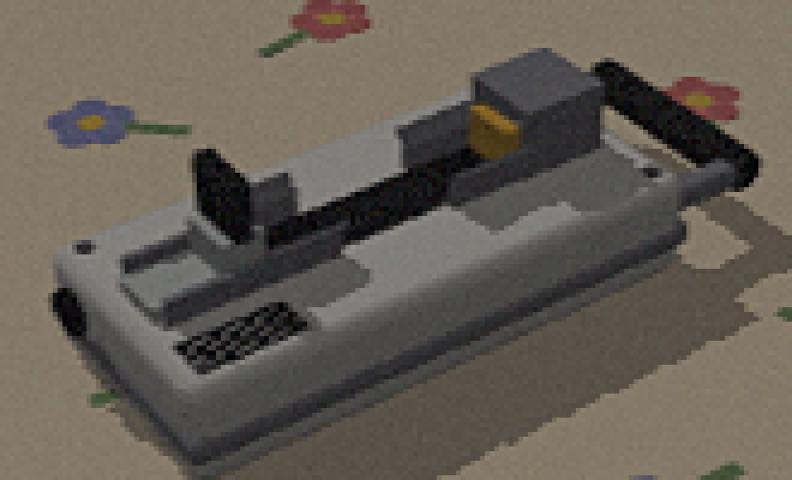

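```bash
python3 - <<'E'
from h import *
a=load('scene');b=load('side')
def C(u,v): return (265+(u+.5)/4.8-.5,170+(v+.5)/4.8-.5)
def D(u,v): return (195+(u+.5)/4.8-.5,140+(v+.5)/4.8-.5)
for n,p,q in [('lug ctr',(232,85),(222,197)),('hood near-R corner',(545,265),(605,75)),('screw left',(640,276),(652,172)),
 ('hood topleft',(470,232),(475,75)),('hood top far',(520,200),(545,48)),('hood right',(603,238),(605,75))]:
    print(n,tri(a,C(*p),b,D(*q)))
# cup
print('cup base',onz(a,124,348,0),onz(b,433,415,0),'cup rim', tri(a,(119,302),b,(444,372)))
# stick axis
def A(u,v): return (130+(u+.5)/2.9-.5,170+(v+.5)/2.9-.5)
def B(u,v): return (200+(u+.5)/2.8-.5,220+(v+.5)/2.8-.5)
for n,p in [('far-l',(160,297)),('far-r',(183,288)),('near-l',(243,367+3)),('near-r',(266,355))]: print('scene top',n,onz(a,*A(*p),.022))
for n,p in [('l-bot',(338,275)),('l-top',(468,213)),('r-top',(491,236)),('r-bot',(362,292))]: print('side top',n,onz(b,*B(*p),.022))
E
```

```text
lug ctr (array([0.51008099, 0.08312157, 0.08529694]), np.float64(0.0008113528913862887))
hood near-R corner (array([0.68343024, 0.04176287, 0.08918398]), np.float64(0.00018268645758927658))
screw left (array([0.70941027, 0.04799255, 0.05984334]), np.float64(0.06069459434251681))
hood topleft (array([0.64051366, 0.07124916, 0.08182225]), np.float64(0.021297817531615724))
hood top far (array([0.66246377, 0.05735049, 0.10336883]), np.float64(0.000977423492942274))
hood right (array([0.69589165, 0.05832731, 0.087722  ]), np.float64(0.019709764440706462))
cup base [ 0.47014133 -0.40417062  0.        ] [ 0.44809112 -0.39811512  0.        ] cup rim (array([ 0.45582087, -0.3857477 ,  0.08053299]), np.float64(0.0010692152874664865))
scene top far-l [ 0.43487988 -0.2267879   0.022     ]
scene top far-r [ 0.44023079 -0.2114059   0.022     ]
scene top near-l [ 0.52057747 -0.24273281  0.022     ]
scene top near-r [ 0.52279558 -0.22451662  0.022     ]
side top l-bot [ 0.43473919 -0.20840477  0.022     ]
side top l-top [ 0.51899737 -0.22695858  0.022     ]
side top r-top [ 0.51596818 -0.2456764   0.022     ]
side top r-bot [ 0.4365076  -0.22431228  0.022     ]
```

```bash
cat >> h.py <<'E'
def dp(cur,yawc,tgt,yawt):
    """cur/tgt xyz (m) commanded, yaw deg (R=Rz(yaw)Rx(180)) -> tool mm, rad"""
    M=R.from_euler('xyz',[180,0,yawc],degrees=True).as_matrix()
    d=M.T@(np.array(tgt)-np.array(cur))*1000
    w=(yawt-yawc+180)%360-180
    return d.round(1), round(-np.radians(w),4)
E
python3 -c "
from h import *
print(dp([.208,-.642,.227],-162.08,[.55,-.241,.2],168.5))"
```

```text
(array([-448.8,  276.3,   27. ]), np.float64(0.5135))
```

Emit:
{"name": "apply_moves", "arguments": {
  "commands": [
    {"grip":1,"dp":[-449,276,27],"yaw":0.513},
    {"grip":1,"dp":[-449,276,27],"yaw":0.513},
    {"grip":1,"dp":[-449,276,27],"yaw":0.513},
    {"grip":1,"dp":[-449,276,27],"yaw":0.513},
    {"grip":1,"dp":[-449,276,27],"yaw":0.513},
    {"grip":1,"dp":[-449,276,27],"yaw":0.513},
    {"grip":1,"dp":[-449,276,27],"yaw":0.513},
    {"grip":1,"dp":[-449,276,27],"yaw":0.513},
    {"grip":1,"dp":[-449,276,27],"yaw":0.513},
    {"grip":1,"dp":[-449,276,27],"yaw":0.513},
    {"grip":1,"dp":[-449,276,27],"yaw":0.513}
  ],
  "newtons": 20
}}

```text
time_s: 1.68
tcp_pos: [0.5497, -0.2416, 0.1995]
eef_rot: [-180.0, -0.0, 168.5]
contact_force: [0.1, 0.1, 0.5]
gripper_width: 0.0877
```

```bash
python3 - <<'E'
from h import *
s=get_state();print(s['time_s'],s['tcp_pos'],s['eef_rot'],s['contact_force'])
shot('wrist','w2.png')
E
```

```text
1.675 [ 0.54966744 -0.24156369  0.19947042] [-1.79995466e+02 -2.19009502e-02  1.68545822e+02] [0.11054897 0.07471137 0.52520405]
```

View pics/w2.png

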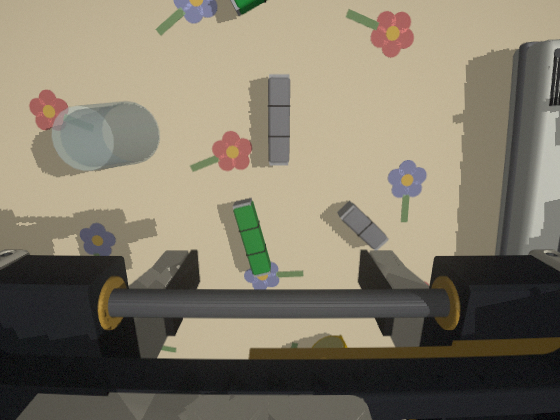

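Wrist view: the grey three-cell stick stands upright in the picture at (279,120). It is grey with two seams, so it is stick_mid. The two-cell grey stick at (363,226) is the short one. The green three-cell bars at (252,238) and (248,3) are the look-alikes to leave alone.

```bash
python3 - <<'E'
from h import *
c=load('wrist')
im=c['color'][60:180,220:340]
cv2.imwrite('pics/w2c.png',cv2.resize(im,None,fx=5,fy=5,interpolation=3)[:,:,::-1])
hsv=cv2.cvtColor(c['color'],cv2.COLOR_RGB2HSV)
m=(hsv[:,:,1]<45)&(hsv[:,:,2]>85); k=np.zeros_like(m);k[65:172,262:298]=1
m=(m&k).astype(np.uint8)*255
n,l,st,ce=cv2.connectedComponentsWithStats(m);
for i in range(1,n):
  if st[i,4]>100:print(st[i],ce[i])
cs,_=cv2.findContours(m,0,2);cc=np.concatenate([x for x in cs if cv2.contourArea(x)>100]);r=cv2.minAreaRect(cc);print(r)
bp=cv2.boxPoints(r);P=np.array([onz(c,*p,.022) for p in bp]);print(P);print(P.mean(0))
d=P[np.argsort(P[:,0])];e=d[2:].mean(0)-d[:2].mean(0);print(np.linalg.norm(e),np.degrees(np.arctan2(e[1],e[0])))
E
```

```text
[268  74  22  31 660] [278.85        89.02575758]
[267 106  23  30 636] [278.52987421 120.91194969]
[268 137  22  29 606] [278.53465347 150.64521452]
((278.0, 119.5), (91.0, 22.0), 90.0)
[[ 0.43263453 -0.2283055   0.022     ]
 [ 0.43693037 -0.20724232  0.022     ]
 [ 0.52460446 -0.22433387  0.022     ]
 [ 0.519984   -0.24698237  0.022     ]]
[ 0.47853834 -0.22671602  0.022     ]
0.08932052976287669 -11.550121999816934
```

View pics/w2c.png

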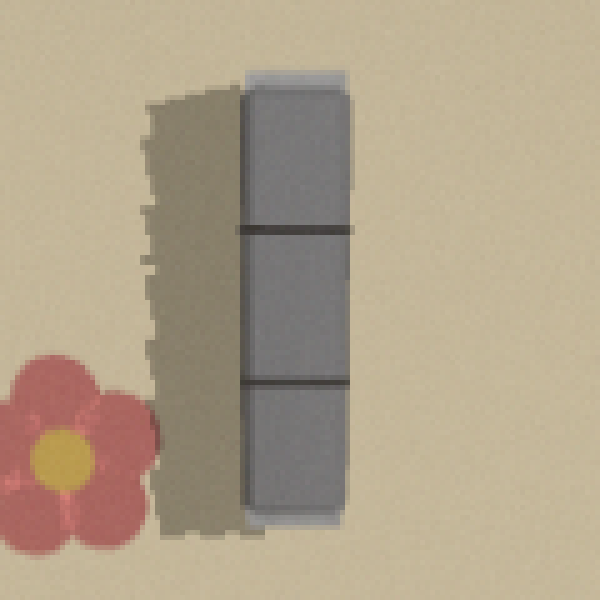

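```bash
python3 -c "
from h import *
print(dp([.5497,-.2416,.1995],168.55,[.4787,-.2268,.003],168.5))"
```

```text
(array([ 72.5,   0.4, 196.5]), np.float64(0.0009))
```

Emit:
{"name": "apply_moves", "arguments": {
  "commands": [
    {"grip":1,"dp":[40,0,40],"yaw":0},
    {"grip":1,"dp":[72.5,0.4,80],"yaw":0},
    {"grip":1,"dp":[72.5,0.4,135],"yaw":0},
    {"grip":1,"dp":[72.5,0.4,180],"yaw":0},
    {"grip":1,"dp":[72.5,0.4,196],"yaw":0},
    {"grip":1,"dp":[72.5,0.4,196],"yaw":0},
    {"grip":0.1,"dp":[72.5,0.4,196],"yaw":0},
    {"grip":0.1,"dp":[72.5,0.4,196],"yaw":0},
    {"grip":0.1,"dp":[72.5,0.4,196],"yaw":0},
    {"grip":0.1,"dp":[72.5,0.4,196],"yaw":0},
    {"grip":0.1,"dp":[72.5,0.4,196],"yaw":0}
  ],
  "newtons": 20
}}

```text
time_s: 3.1
tcp_pos: [0.4791, -0.2266, 0.0037]
eef_rot: [180.0, 0.0, 168.5]
contact_force: [0.3, 0.4, 0.4]
gripper_width: 0.043
```

Emit:
{"name": "apply_moves", "arguments": {
  "commands": [
    {"grip":0.1,"dp":[0,0,0],"yaw":0},
    {"grip":0.1,"dp":[0,0,0],"yaw":0},
    {"grip":0.1,"dp":[0,0,0],"yaw":0},
    {"grip":0.1,"dp":[0,0,0],"yaw":0},
    {"grip":0.1,"dp":[0,0,0],"yaw":0},
    {"grip":0.1,"dp":[0,0,-30],"yaw":0},
    {"grip":0.1,"dp":[0,0,-80],"yaw":0},
    {"grip":0.1,"dp":[0,0,-130],"yaw":0}
  ]
}}

```text
time_s: 4.1
tcp_pos: [0.4784, -0.2265, 0.1345]
eef_rot: [-180.0, -0.1, 168.5]
contact_force: [1.1, -1.0, -0.8]
gripper_width: 0.0222
```

```bash
python3 -c "
from h import *
s=get_state();print(s['tcp_pos'],s['gripper_width'],s['contact_force'])
print(dp([.4791,-.2266,.1337],168.5,[.665,.07,.25],168.5))"
```

```text
[ 0.47840891 -0.22653144  0.13454565] 0.02215069646972106 [ 1.05877324 -1.02483843 -0.76717788]
(array([-123. ,  327.7, -116.3]), np.float64(-0.0))
```

Emit:
{"name": "apply_moves", "arguments": {
  "commands": [
    {"grip":0.1,"dp":[-123,328,-116],"yaw":0},
    {"grip":0.1,"dp":[-123,328,-116],"yaw":0},
    {"grip":0.1,"dp":[-123,328,-116],"yaw":0},
    {"grip":0.1,"dp":[-123,328,-116],"yaw":0},
    {"grip":0.1,"dp":[-123,328,-116],"yaw":0},
    {"grip":0.1,"dp":[-123,328,-116],"yaw":0},
    {"grip":0.1,"dp":[-123,328,-116],"yaw":0},
    {"grip":0.1,"dp":[-123,328,-116],"yaw":0},
    {"grip":0.1,"dp":[-123,328,-116],"yaw":0}
  ]
}}

```text
time_s: 5.22
tcp_pos: [0.664, 0.0694, 0.2491]
eef_rot: [-180.0, -0.1, 168.5]
contact_force: [0.5, 0.0, -1.8]
gripper_width: 0.0214
```

```bash
python3 - <<'E'
from h import *
s=get_state();print(s['time_s'],s['tcp_pos'],s['eef_rot'],s['contact_force'],s['gripper_width'])
shot('wrist','w3.png'); shot('scene','s3.png')
E
```

```text
5.225 [0.66400442 0.06938663 0.24907184] [-1.79970999e+02 -5.99292553e-02  1.68478225e+02] [ 0.47279756  0.00880004 -1.77486052] 0.021434689853294435
```

View pics/w3.png

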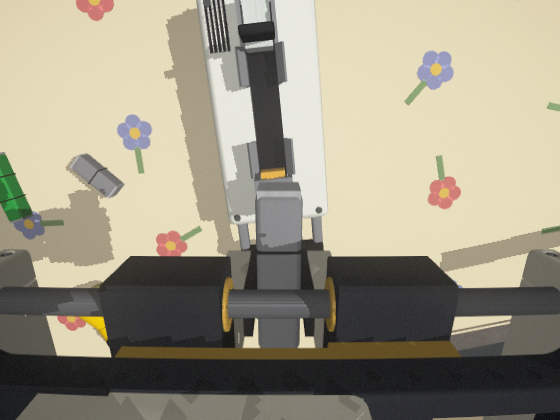

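View pics/s3.png

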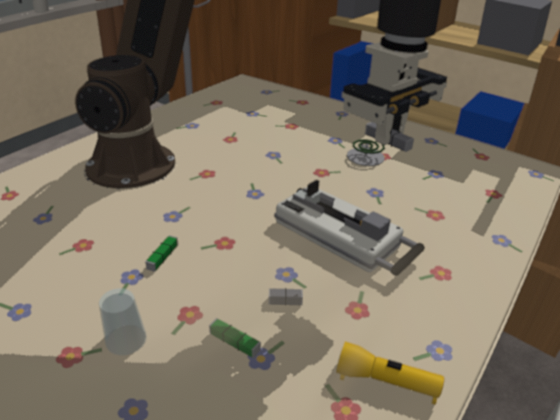

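The wrist view shows the lug at (258,32), the brass contact at (272,174), and the walls in four pieces. The held stick covers the hood at (279,215). I'll enlarge this to measure the bay.

```bash
python3 - <<'E'
from h import *
c=load('wrist')
im=c['color'][0:190,190:340]
cv2.imwrite('pics/w3c.png',cv2.resize(im[:100],None,fx=5,fy=5,interpolation=3)[:,:,::-1])
cv2.imwrite('pics/w3d.png',cv2.resize(im[90:190],None,fx=5,fy=5,interpolation=3)[:,:,::-1])
E
```

```text
(no output)
```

View pics/w3c.png

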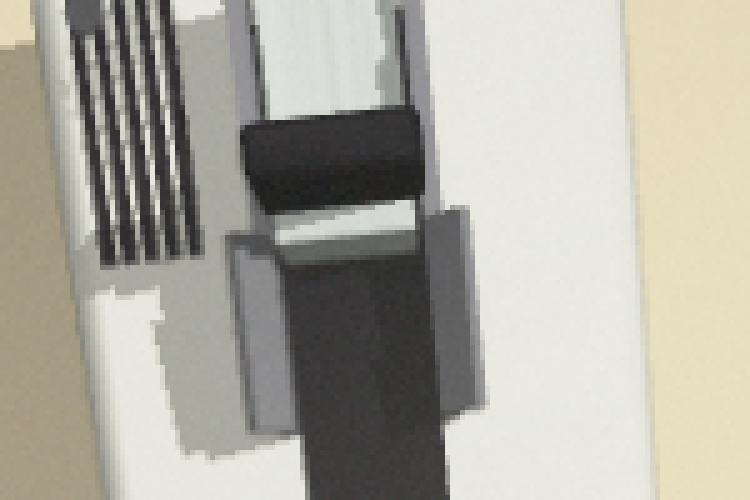

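View pics/w3d.png

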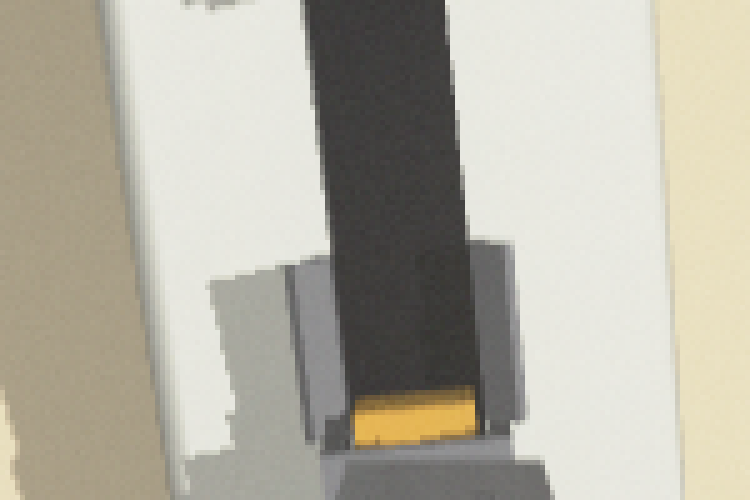

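```bash
python3 - <<'E'
from h import *
c=load('wrist')
def U(u,v): return (190+(u+.5)/5-.5,(v+.5)/5-.5)
def V(u,v): return (190+(u+.5)/5-.5,90+(v+.5)/5-.5)
print('cam',c['xyz'])
P={}
L=[onz(c,*p,.05) for p in [U(306,485),V(304,10),V(318,120),V(330,225)]]
Rr=[onz(c,*p,.05) for p in [U(448,485),V(446,10),V(457,120),V(467,225)]]
for a,b in zip(L,Rr): print(a.round(4),b.round(4),'w',np.linalg.norm(a-b).round(4))
fit=lambda Q:np.degrees(np.arctan(np.polyfit([q[0] for q in Q],[q[1] for q in Q],1)[0]))
print('yawL',fit(L),'yawR',fit(Rr))
yaw=np.radians((fit(L)+fit(Rr))/2); ex=np.array([np.cos(yaw),np.sin(yaw),0]);ey=np.array([-ex[1],ex[0],0])
mid=(np.mean(L,0)+np.mean(Rr,0))/2
print('yaw',np.degrees(yaw),'mid',mid)
def q(n,p,z):
    w=onz(c,*p,z); print(n,z,'bay-x %.1f y %.1f'%(1e3*(w-mid)@ex,1e3*(w-mid)@ey))
for n,p in [('upL wall end',U(300,431)),('upL outer',U(252,433)),('upR outer',U(484,404)),('upR in',U(446,418)),('loL in',V(328,258)),('loL out',V(288,264)),('loR in',V(468,242)),('loR out',V(512,240))]:
    q(n,p,.05);q(n,p,.069)
q('contact line',V(415,392),.05); q('contact line2',V(415,402),.065);q('contact',V(415,440),.07)
for p in [(245,130),(418,112),(424,192),(268,212)]: q('lug top',U(*p),.1)
for p in [(268,212),(424,192)]: q('lug front bottom',U(*p),.072)
for p in [(275,245),(417,232),(285,265),(418,250)]: q('heel',U(*p),.072);q('heel',U(*p),.05)
E
```

```text
cam [0.5877024  0.08585648 0.40652783]
[0.5627 0.061  0.05  ] [0.5688 0.0905 0.05  ] w 0.0301
[0.5577 0.0617 0.05  ] [0.5637 0.0911 0.05  ] w 0.0299
[0.5801 0.0597 0.05  ] [0.5861 0.0889 0.05  ] w 0.0298
[0.6022 0.0574 0.05  ] [0.6082 0.0866 0.05  ] w 0.0299
yawL -5.452254132357772 yawR -5.628152101711277
yaw -5.540203117034524 mid [0.57868914 0.07460513 0.05      ]
upL wall end 0.05 bay-x -25.5 y -14.9
upL wall end 0.069 bay-x -23.7 y -13.5
upL outer 0.05 bay-x -26.2 y -25.0
upL outer 0.069 bay-x -24.4 y -23.0
upR outer 0.05 bay-x -26.7 y 24.0
upR outer 0.069 bay-x -24.9 y 23.4
upR in 0.05 bay-x -24.8 y 15.8
upR in 0.069 bay-x -23.0 y 15.6
loL in 0.05 bay-x 32.0 y -16.2
loL in 0.069 bay-x 30.7 y -14.7
loL out 0.05 bay-x 32.4 y -25.1
loL out 0.069 bay-x 31.1 y -23.1
loR in 0.05 bay-x 31.8 y 14.7
loR in 0.069 bay-x 30.6 y 14.5
loR out 0.05 bay-x 32.4 y 24.3
loR out 0.069 bay-x 31.1 y 23.6
contact line 0.05 bay-x 63.4 y -0.5
contact line2 0.065 bay-x 63.2 y -0.2
contact 0.07 bay-x 70.5 y -0.9
lug top 0.1 bay-x -71.0 y -14.3
lug top 0.1 bay-x -70.6 y 15.8
lug top 0.1 bay-x -57.8 y 15.4
lug top 0.1 bay-x -57.5 y -12.1
lug front bottom 0.072 bay-x -63.5 y -14.3
lug front bottom 0.072 bay-x -63.8 y 15.7
heel 0.072 bay-x -57.6 y -13.7
heel 0.05 bay-x -61.9 y -15.4
heel 0.072 bay-x -56.9 y 13.6
heel 0.05 bay-x -61.2 y 13.7
heel 0.072 bay-x -53.8 y -12.3
heel 0.05 bay-x -57.9 y -13.9
heel 0.072 bay-x -53.7 y 13.5
heel 0.05 bay-x -57.8 y 13.5
```

```bash
python3 -c "
from h import *
print(dp([.664,.0694,.2491],168.48,[.5819,.0743,.12],174.46))"
```

```text
(array([ 81.4, -11.6, 129.1]), np.float64(-0.1044))
```

Emit:
{"name": "apply_moves", "arguments": {
  "commands": [
    {"grip":0.1,"dp":[45,-6,40],"yaw":-0.05},
    {"grip":0.1,"dp":[81.4,-11.6,80],"yaw":-0.1044},
    {"grip":0.1,"dp":[81.4,-11.6,129],"yaw":-0.1044},
    {"grip":0.1,"dp":[81.4,-11.6,129],"yaw":-0.1044},
    {"grip":0.1,"dp":[81.4,-11.6,129],"yaw":-0.1044},
    {"grip":0.1,"dp":[81.4,-11.6,129],"yaw":-0.1044}
  ]
}}

```text
time_s: 6.08
tcp_pos: [0.5843, 0.0754, 0.1227]
eef_rot: [179.9, 0.2, 174.5]
contact_force: [-0.5, 0.3, -1.7]
gripper_width: 0.0218
```

```bash
python3 - <<'E'
from h import *
s=get_state();print(s['time_s'],s['tcp_pos'],s['eef_rot'],s['contact_force'],s['gripper_width'])
a=shot('scene');b=shot('side');w=shot('wrist')
z=lambda c,y,x,f:cv2.resize(c['color'][y:y+130,x:x+180],None,fx=2.2,fy=2.2,interpolation=3)
cv2.imwrite('pics/p4.png',np.hstack([z(a,145,260,2),z(b,90,190,2)])[:,:,::-1])
cv2.imwrite('pics/p4w.png',w['color'][:,:,::-1])
e=.0543
print(dp(s['tcp_pos'],s['eef_rot'][2],[.5819,.0743,e],174.46))
E
```

```text
6.075 [0.58430578 0.0754391  0.12266517] [1.79920572e+02 1.74269346e-01 1.74499511e+02] [-0.51672651  0.31547311 -1.74464074] 0.021829342943264017
(array([ 2.3, -1.4, 68.4]), np.float64(0.0007))
```

View pics/p4.png

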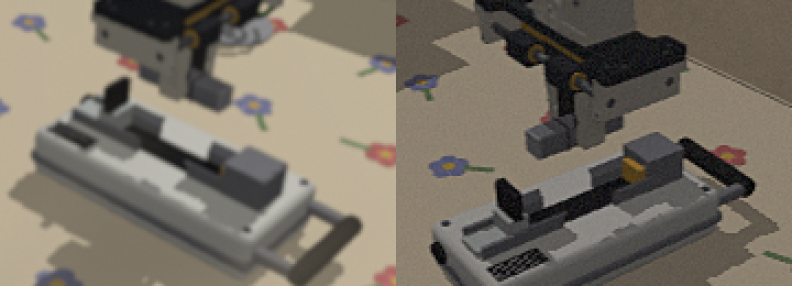

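View pics/p4w.png

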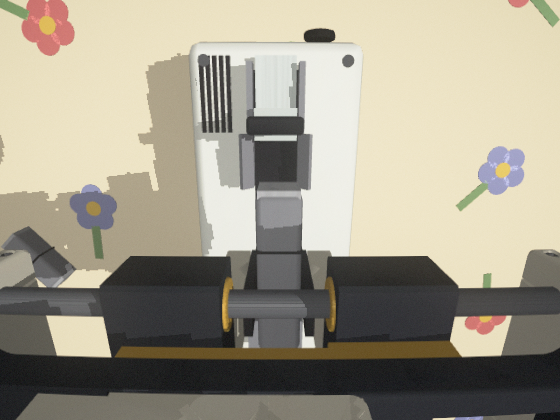

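Emit:
{"name": "apply_moves", "arguments": {
  "commands": [
    {"grip":0.1,"dp":[0,0,20],"yaw":0},
    {"grip":0.1,"dp":[0,0,25],"yaw":0},
    {"grip":0.1,"dp":[0,0,25],"yaw":0}
  ]
}}

```text
time_s: 6.6
tcp_pos: [0.5827, 0.0751, 0.0957]
eef_rot: [-180.0, -0.0, 174.5]
contact_force: [0.8, -0.5, -0.9]
gripper_width: 0.022
```

```bash
python3 - <<'E'
from h import *
s=get_state();print(s['time_s'],s['tcp_pos'],s['eef_rot'],s['contact_force'],s['gripper_width'])
w=shot('wrist')
cv2.imwrite('pics/p5w.png',cv2.resize(w['color'][60:260,180:380],None,fx=3,fy=3,interpolation=3)[:,:,::-1])
E
```

```text
6.6 [0.5827295  0.07509175 0.09565395] [-1.79979349e+02 -1.85767379e-02  1.74513097e+02] [ 0.78816149 -0.53886207 -0.90422309] 0.02204814112977449
```

View pics/p5w.png

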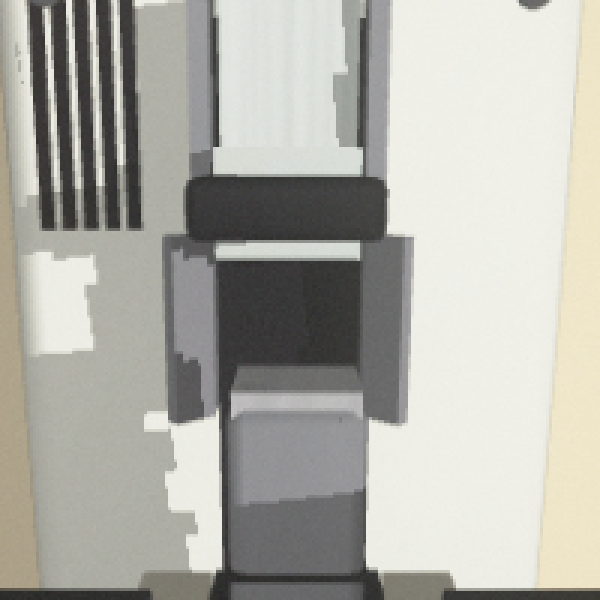

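```bash
python3 - <<'E'
from h import *
c=load('wrist')
U=lambda u,v:(180+(u+.5)/3-.5,60+(v+.5)/3-.5)
o=np.array([.5819,.0743,.05]);y=np.radians(-5.5);ex=np.array([np.cos(y),np.sin(y),0]);ey=np.array([-ex[1],ex[0],0])
def q(n,p,z):
    w=onz(c,*U(*p),z)-o; print(n,'x %.1f y %.1f'%(1e3*w@ex,1e3*w@ey))
for v in (270,300,350): q('stripL',(218,v),.05);q('stripR',(361,v),.05)
for u,v in [(238,367),(360,367)]: q('stick bottom tail',(u,v),.092)
for u,v in [(231,412),(366,412)]: q('stick top tail',(u,v),.114)
for u,v in [(188,180),(386,180)]: q('lug top rear',(u,v),.1)
for u,v in [(217,260),(362,260)]: q('heel front top',(u,v),.072)
s=get_state();w=np.append(s['tcp_pos'][:2],.05)-o;print('tcp',w@ex,w@ey)
E
```

```text
stripL x -56.6 y -14.8
stripR x -56.6 y 15.2
stripL x -50.3 y -15.0
stripR x -50.3 y 15.3
stripL x -39.6 y -15.2
stripR x -39.6 y 15.5
stick bottom tail x -44.5 y -8.4
stick bottom tail x -44.4 y 12.5
stick top tail x -42.1 y -8.2
stick top tail x -42.1 y 12.0
lug top rear x -75.5 y -15.1
lug top rear x -75.4 y 15.5
heel front top x -60.7 y -13.2
heel front top x -60.7 y 13.9
tcp 0.0010146217587848813 0.0010086266776052153
```

Emit:
{"name": "apply_moves", "arguments": {
  "commands": [
    {"grip":0.1,"dp":[0,-1.8,8],"yaw":0},
    {"grip":0.1,"dp":[0,-1.8,20],"yaw":0},
    {"grip":0.1,"dp":[0,-1.8,32],"yaw":0},
    {"grip":0.1,"dp":[0,-1.8,39],"yaw":0},
    {"grip":0.1,"dp":[0,-1.8,41.5],"yaw":0},
    {"grip":0.1,"dp":[0,-1.8,41.5],"yaw":0},
    {"grip":0.1,"dp":[0,-1.8,41.5],"yaw":0}
  ]
}}

```text
time_s: 7.52
tcp_pos: [0.5828, 0.0735, 0.0543]
eef_rot: [180.0, 0.0, 174.5]
contact_force: [0.2, -0.6, -1.5]
gripper_width: 0.0218
```

```bash
python3 - <<'E'
from h import *
s=get_state();print(s['time_s'],s['tcp_pos'],s['eef_rot'],s['contact_force'],s['gripper_width'])
a=shot('scene');b=shot('side');w=shot('wrist')
z=lambda c,y,x,f:cv2.resize(c['color'][y:y+130,x:x+180],None,fx=2.2,fy=2.2,interpolation=3)
z2=cv2.resize(w['color'][60:260,140:417],(396,286),interpolation=3)
cv2.imwrite('pics/p6.png',np.vstack([np.hstack([z(a,145,260,2),z(b,90,190,2)]),np.hstack([z2,z2*0])])[:,:,::-1])
E
```

```text
7.525 [0.58278406 0.07347654 0.05425882] [1.79985339e+02 3.11144784e-02 1.74516187e+02] [ 0.24642061 -0.64000166 -1.49235583] 0.021844706872996594
```

View pics/p6.png

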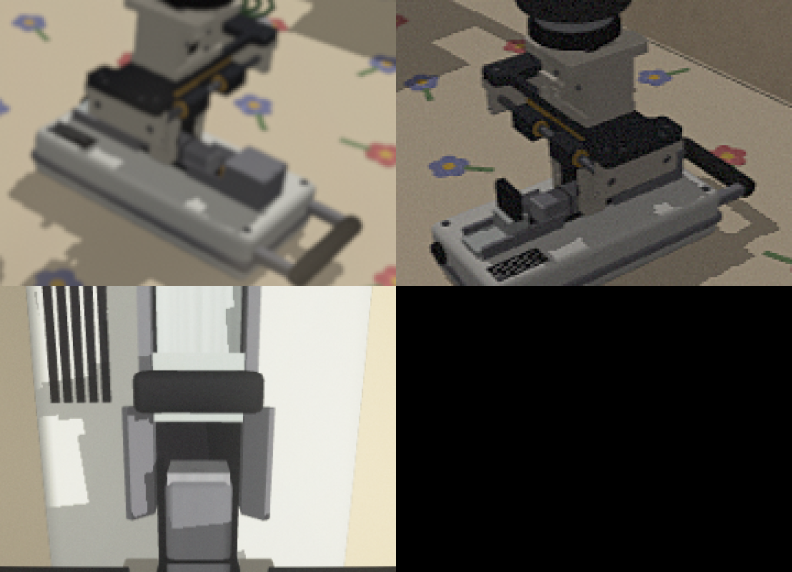

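Emit:
{"name": "apply_moves", "arguments": {
  "commands": [
    {"grip":0.5,"dp":[0,0,0],"yaw":0},
    {"grip":0.5,"dp":[0,0,0],"yaw":0},
    {"grip":0.5,"dp":[0,0,0],"yaw":0},
    {"grip":0.5,"dp":[0,0,0],"yaw":0},
    {"grip":0.5,"dp":[0,0,-10],"yaw":0},
    {"grip":0.5,"dp":[0,0,-30],"yaw":0},
    {"grip":0.5,"dp":[0,0,-60],"yaw":0},
    {"grip":0,"dp":[0,0,-80],"yaw":0},
    {"grip":0,"dp":[0,0,-80],"yaw":0}
  ]
}}

```text
time_s: 8.8
tcp_pos: [0.5837, 0.0738, 0.1365]
eef_rot: [179.9, 0.2, 174.5]
contact_force: [0.6, 0.4, 0.0]
gripper_width: 0.0292
```

```bash
python3 - <<'E'
from h import *
s=get_state();print(s['time_s'],s['tcp_pos'],s['eef_rot'],s['contact_force'],s['gripper_width'])
a=shot('scene');b=shot('side');w=shot('wrist')
z=lambda c,y,x,f:cv2.resize(c['color'][y:y+130,x:x+180],None,fx=2.2,fy=2.2,interpolation=3)
z2=cv2.resize(w['color'][60:260,140:417],(396,286),interpolation=3)
cv2.imwrite('pics/p7.png',np.vstack([np.hstack([z(a,145,260,2),z(b,120,190,2)]),np.hstack([z2,z2*0])])[:,:,::-1])
bay=np.array([.5819,.0743,0]);y=np.radians(-5.5)
t=bay+np.array([np.cos(y),np.sin(y),0])*-.1;t[2]=.079
print(t,dp(s['tcp_pos'],s['eef_rot'][2],t,174.46))
E
```

```text
8.8 [0.58373244 0.07381453 0.13654631] [179.89135554   0.21572431 174.52463943] [0.57209188 0.44680291 0.0311598 ] 0.029217950749725406
[0.48236038 0.08388458 0.079     ] (array([101.9,   0.4,  57.5]), np.float64(0.0011))
```

View pics/p7.png

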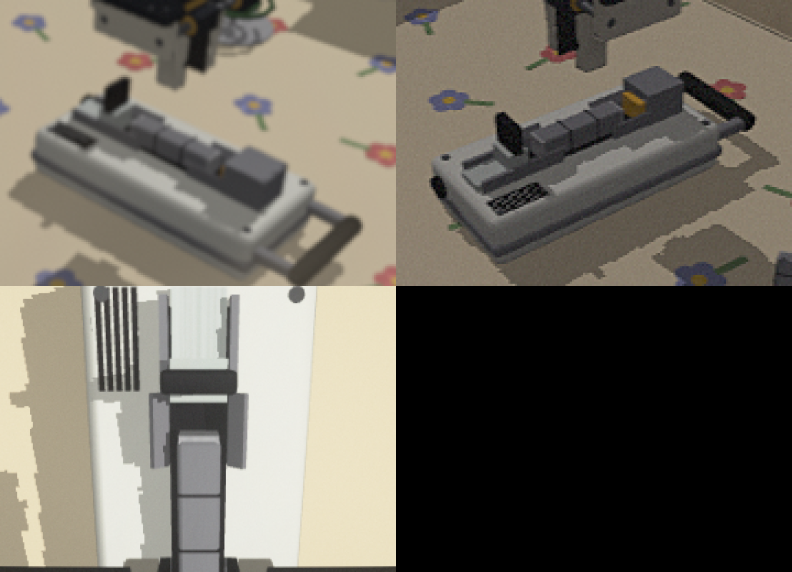

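Emit:
{"name": "apply_moves", "arguments": {
  "commands": [
    {"grip":0,"dp":[50,0,0],"yaw":0},
    {"grip":0,"dp":[101,0.5,0],"yaw":0},
    {"grip":0,"dp":[101,0.5,0],"yaw":0},
    {"grip":0,"dp":[101,0.5,20],"yaw":0},
    {"grip":0,"dp":[101,0.5,45],"yaw":0},
    {"grip":0,"dp":[101,0.5,55],"yaw":0},
    {"grip":0,"dp":[101,0.5,55],"yaw":0},
    {"grip":0,"dp":[101,0.5,55],"yaw":0}
  ]
}}

```text
time_s: 9.95
tcp_pos: [0.4826, 0.0837, 0.0796]
eef_rot: [180.0, 0.0, 174.5]
contact_force: [0.5, 0.2, -0.3]
gripper_width: 0.0004
```

```bash
python3 - <<'E'
from h import *
s=get_state();print(s['time_s'],s['tcp_pos'],s['eef_rot'],s['contact_force'],s['gripper_width'])
o=np.array([.5819,.0743,.05]);y=np.radians(-5.5);w=s['tcp_pos']-o
print('bay',w[0]*np.cos(y)+w[1]*np.sin(y),-w[0]*np.sin(y)+w[1]*np.cos(y),w[2])
a=shot('scene');b=shot('side')
z=lambda c,y,x,f:cv2.resize(c['color'][y:y+130,x:x+180],None,fx=2.2,fy=2.2,interpolation=3)
cv2.imwrite('pics/p8.png',np.hstack([z(a,145,230,2),z(b,120,190,2)])[:,:,::-1])
E
```

```text
9.95 [0.48260185 0.08368619 0.07958203] [1.79990303e+02 3.55727519e-02 1.74514839e+02] [ 0.5209015   0.19698563 -0.27372554] 0.00035280269208795236
bay -0.09974063047936627 -0.00017432685702825634 0.029582028423782436
```

View pics/p8.png

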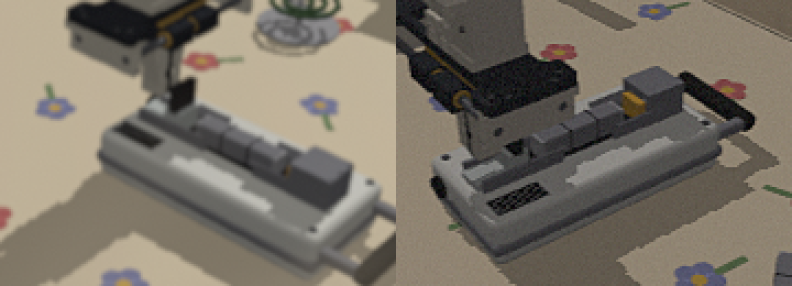

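Emit:
{"name": "apply_moves", "arguments": {
  "commands": [
    {"grip":0,"dp":[-8,0,0],"yaw":0},
    {"grip":0,"dp":[-14,0,0],"yaw":0},
    {"grip":0,"dp":[-18,0,0],"yaw":0},
    {"grip":0,"dp":[-22,0,0],"yaw":0},
    {"grip":0,"dp":[-26,0,0],"yaw":0},
    {"grip":0,"dp":[-30,0,0],"yaw":0},
    {"grip":0,"dp":[-34,0,0],"yaw":0}
  ]
}}

```text
time_s: 10.92
tcp_pos: [0.5145, 0.08, 0.0789]
eef_rot: [-180.0, -0.2, 174.5]
contact_force: [-9.4, 3.3, 8.2]
gripper_width: 0.0004
```

```bash
cat > st.py <<'E'
from h import *
import sys
s=get_state();print(s['time_s'],s['tcp_pos'],s['eef_rot'],s['contact_force'],s['gripper_width'])
o=np.array([.5819,.0743,.05]);y=np.radians(-5.5);w=s['tcp_pos']-o
print('bay',w[0]*np.cos(y)+w[1]*np.sin(y),-w[0]*np.sin(y)+w[1]*np.cos(y),w[2])
a=shot('scene');b=shot('side')
z=lambda c,y,x,f:cv2.resize(c['color'][y:y+130,x:x+180],None,fx=2.2,fy=2.2,interpolation=3)
cv2.imwrite('pics/%s.png'%sys.argv[1],np.hstack([z(a,145,260,2),z(b,120,190,2)])[:,:,::-1])
E
python3 st.py p9
```

```text
10.925 [0.51446604 0.08000215 0.078914  ] [-1.79959213e+02 -1.77085506e-01  1.74468690e+02] [-9.3940348   3.31220451  8.23504755] 0.00043509529136444026
bay -0.06767003713768559 -0.0007873622873996733 0.0289139968890966
```

View pics/p9.png

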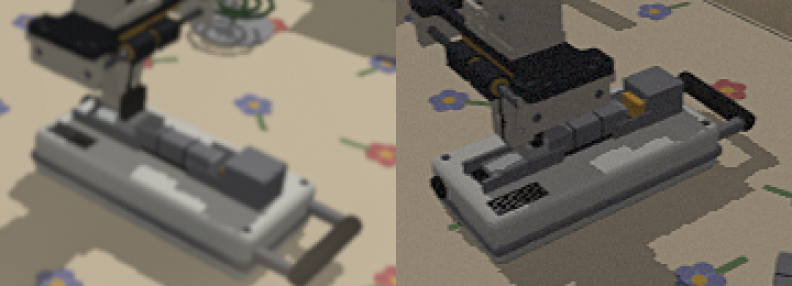

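Emit:
{"name": "apply_moves", "arguments": {
  "commands": [
    {"grip":0,"dp":[-4,0,0],"yaw":0},
    {"grip":0,"dp":[-8,0,0],"yaw":0},
    {"grip":0,"dp":[-12,0,0],"yaw":0},
    {"grip":0,"dp":[-15,0,0],"yaw":0}
  ]
}}

```text
time_s: 11.52
tcp_pos: [0.5287, 0.0785, 0.0788]
eef_rot: [-179.9, -0.2, 174.5]
contact_force: [-12.9, 4.2, 9.0]
gripper_width: 0.0003
```

```bash
python3 st.py p10
```

```text
11.525 [0.52872799 0.07845609 0.0788336 ] [-179.94128415   -0.24313369  174.45880669] [-12.88660588   4.17069038   8.99355714] 0.0003360448046352667
bay -0.05332555672261912 -0.0009593502936225337 0.02883360258253316
```

View pics/p10.png

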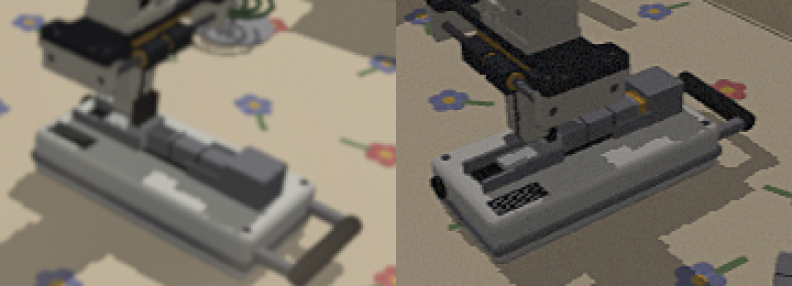

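Emit:
{"name": "apply_moves", "arguments": {
  "commands": [
    {"grip":0,"dp":[-3,0,0],"yaw":0},
    {"grip":0,"dp":[-6,0,0],"yaw":0},
    {"grip":0,"dp":[-9,0,0],"yaw":0},
    {"grip":0,"dp":[-11,0,0],"yaw":0},
    {"grip":0,"dp":[-11,0,0],"yaw":0}
  ]
}}

```text
time_s: 12.25
tcp_pos: [0.5392, 0.0774, 0.0788]
eef_rot: [-179.9, -0.3, 174.5]
contact_force: [-12.3, 4.7, 10.4]
gripper_width: 0.0008
```

```bash
python3 st.py p11
```

```text
12.25 [0.53923507 0.07741143 0.07879864] [-179.93297552   -0.27760431  174.45854928] [-12.27545927   4.6604275   10.38629581] 0.0008178656003329995
bay -0.04276673123199169 -0.0009921445920514508 0.028798644273259705
```

View pics/p11.png

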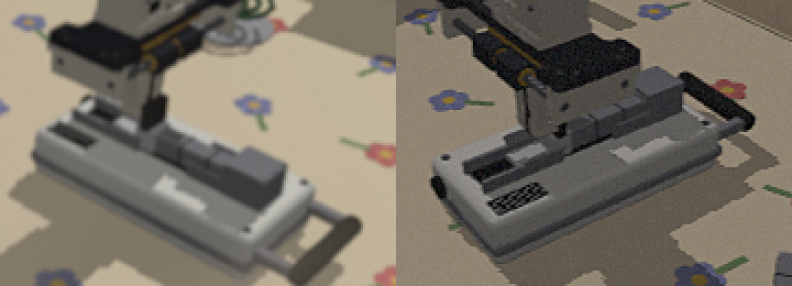

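Emit:
{"name": "apply_moves", "arguments": {
  "commands": [
    {"grip":0,"dp":[-1.5,0,0],"yaw":0},
    {"grip":0,"dp":[-3,0,0],"yaw":0},
    {"grip":0,"dp":[-3,0,0],"yaw":0}
  ]
}}

```text
time_s: 12.72
tcp_pos: [0.5406, 0.0771, 0.0787]
eef_rot: [-179.9, -0.4, 174.4]
contact_force: [-19.5, 8.2, 14.7]
gripper_width: 0.0006
```

Emit:
{"name": "apply_moves", "arguments": {
  "commands": [
    {"grip":0,"dp":[-1,0,0],"yaw":0},
    {"grip":0,"dp":[-2,0,0],"yaw":0},
    {"grip":0,"dp":[-2,0,0],"yaw":0}
  ]
}}

```text
time_s: 13.1
tcp_pos: [0.5407, 0.077, 0.0787]
eef_rot: [-179.9, -0.6, 174.4]
contact_force: [-27.4, 10.0, 22.3]
gripper_width: 0.0006
```

```bash
python3 st.py p12
```

```text
13.1 [0.54073717 0.07701069 0.07871484] [-179.88910834   -0.58615561  174.43132464] [-27.35767579  10.01670658  22.34020891] 0.0005982870496042036
bay -0.04123312781604413 -0.0012470737964963429 0.02871483738544435
```

View pics/p12.png

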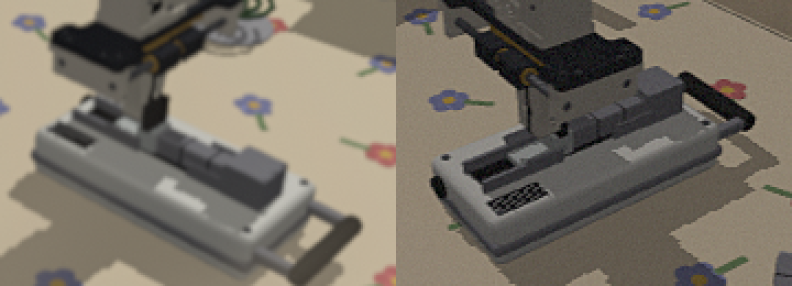

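The TCP stopped at the firm stop: a 2 mm command moved it 0.1 mm, with force up to 27 N. I'll back off and look again.

Emit:
{"name": "apply_moves", "arguments": {
  "commands": [
    {"grip":0,"dp":[4,0,0],"yaw":0},
    {"grip":0,"dp":[12,0,0],"yaw":0},
    {"grip":0,"dp":[30,0,0],"yaw":0},
    {"grip":0,"dp":[35,0,-30],"yaw":0},
    {"grip":0,"dp":[35,0,-85],"yaw":0},
    {"grip":0,"dp":[0,0,-140],"yaw":0},
    {"grip":0,"dp":[-60,0,-150],"yaw":0},
    {"grip":0,"dp":[-100,0,-150],"yaw":0},
    {"grip":0,"dp":[-100,0,-150],"yaw":0},
    {"grip":0,"dp":[-100,0,-150],"yaw":0},
    {"grip":0,"dp":[-100,0,-150],"yaw":0}
  ]
}}

```text
time_s: 14.58
tcp_pos: [0.6457, 0.0678, 0.2294]
eef_rot: [180.0, 0.0, 174.5]
contact_force: [-0.4, 0.9, 0.5]
gripper_width: 0.0004
```

```bash
python3 st.py p13; python3 - <<'E'
from h import *
w=shot('wrist','w13.png')
cv2.imwrite('pics/w13c.png',cv2.resize(w['color'][20:240,180:380],None,fx=2.7,fy=2.7,interpolation=3)[:,:,::-1])
E
```

```text
14.575 [0.64569165 0.06780306 0.22937529] [1.79992547e+02 1.99173810e-02 1.74529373e+02] [-0.38438414  0.92922473  0.4939165 ] 0.0003988937326626886
bay 0.06412067480352698 -0.0003528695366751978 0.17937528865320068
```

View pics/p13.png

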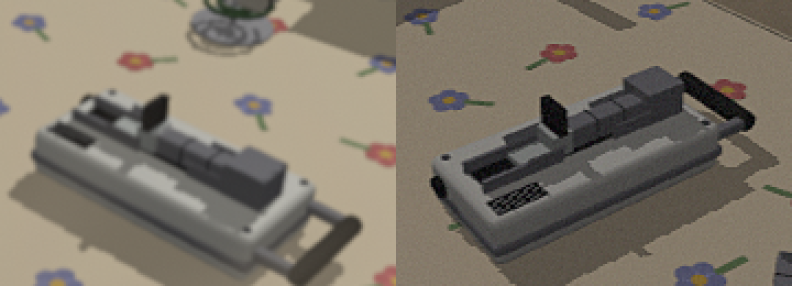

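View pics/w13c.png

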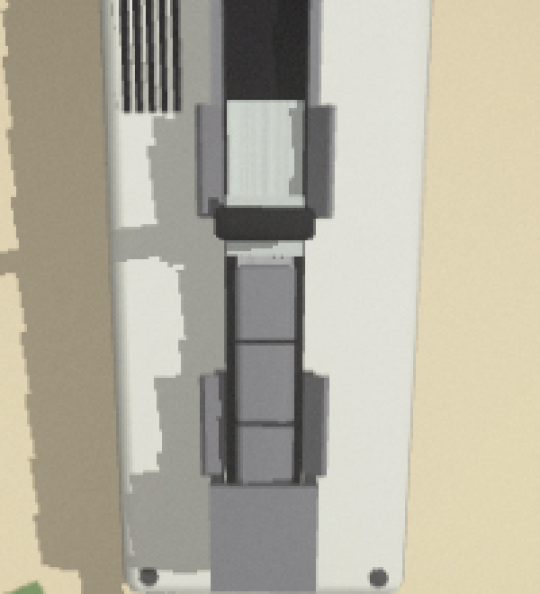

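```bash
python3 - <<'E'
from h import *
c=load('wrist')
U=lambda u,v:(180+(u+.5)/2.7-.5,20+(v+.5)/2.7-.5)
o=np.array([.5819,.0743,.05]);y=np.radians(-5.5);ex=np.array([np.cos(y),np.sin(y),0]);ey=np.array([-ex[1],ex[0],0])
def q(n,p,z):
    w=onz(c,*U(*p),z)-o; print(n,'x %.1f y %.1f'%(1e3*w@ex,1e3*w@ey))
q('lug rear top',(265,207),.1);q('heel front top',(265,256),.072);q('stick tail top',(265,263),.072)
q('seam1',(265,341),.072);q('seam2',(265,423),.072)
q('L',(236,350),.072);q('R',(296,350),.072)
q('L',(236,470),.072);q('R',(295,470),.072)
q('wall end',(205,215),.05);q('wall start',(205,375),.05);q('hood front',(265,485),.083)
E
```

```text
lug rear top x -29.4 y 0.1
heel front top x -14.5 y 0.0
stick tail top x -12.2 y 0.0
seam1 x 14.9 y 0.0
seam2 x 44.9 y -0.0
L x 18.1 y -10.5
R x 18.2 y 11.2
L x 62.7 y -10.9
R x 62.7 y 11.2
wall end x -29.3 y -22.2
wall start x 30.0 y -23.4
hood front x 65.7 y -0.0
```

```bash
python3 -c "
from plant import *
print(close_job())"
```

```text
the job is handed in; nothing more can be done
None
```

The longer grey stick is in the lantern's battery bay, the rail is pushed fully home, and the job is handed in at about 14.6 s of the 42 s limit.

- **What I did:** I picked up the three-cell grey stick, laid it flat in the bay between the rail heel and the brass contact, and let go. Then, with the fingers shut, I pushed the rail in by its lug to the firm stop and backed the arm clear. I touched neither the short stick nor the green look-alikes.
- **Stick, last check:** in the wrist view its seams are at bay x 14.9 and 44.9 mm, so its centre is at about +30 mm. It is centred across the channel within 0.5 mm, and its nose is under the hood.
- **Rail, last check:** the lug centre measures about -24.4 mm against -25 mm for home. At the stop, a further 2 mm command moved the tool only 0.1 mm.
- **Forces:** the last reading at the stop was about 27 N along the push, plus about 22 N upward on the tool, more than pushing the rail alone should give. I did not find where the upward part came from. The force fell to near zero after backing off, and the rail stayed put.
- **Small disagreements:** the stick's tail edge read -12.2 mm where -15 mm was expected, probably because its rounded steel end made the edge hard to pick. The walls also read 1 to 2 mm off nominal, within the camera calibration. No check failed.

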